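Load the second arbor and lift the carrier level

TASK

Take the steel arbor off the wooden rest and lay it, without dropping it, in the two empty V saddles of the green arbor carrier, so that its thick middle lies between the end plates, and let go of it. Then grip the carrier by the middle of its bridge handle, lift it straight up until its underside is about 12 cm above the bench, and finish holding it there by the handle, level and still, with both arbors in their saddles. Do not shift the other things on the bench.

Things in the scene. Friction and masses are not known exactly. Their poses are not given: they have to be found in the camera images.
- carrier: green loose carrier, 190 (x) x 106 (y) mm, 84 high, 0.35 kg; origin at the centre of its underside, z up. 4 mm floor plate; two end plates 6 mm thick at y = -50 and +50, 41 mm high, each with a V saddle at x = -75 and +75 (V bottom 45, top 62 mm up). The -x saddles are empty and face roughly the robot (yaw within 0.4 rad). It stands left or right of the middle, the rest on the other side
- carrier_handle (a point): centre of the carrier's handle bar, 76 mm above the carrier's underside; the bar runs along the carrier's y, 94 mm free length, is 12 mm wide (along the carrier's x) and 16 mm high, flat sides, free below down to the floor plate; axes are the carrier's
- empty_seat (a point): where the centre of an arbor laid in the empty saddles belongs, arbor axis along the carrier's y: at x = -75, y = 0, z = 56.3 mm in the carrier; axes are the carrier's
- arbor: loose hollow steel arbor (about 0.22 kg) that lies level on the wooden rest: 140 mm long, 16 mm in diameter, thick middle 22 mm in diameter and 60 mm long; origin at its centre on the axis, its y runs along the axis (x and z may be rolled). It is the same either end round
- arbor_loaded: an identical arbor that already lies in the carrier's +x saddles; origin at its centre, y along the axis
- rest: fixed wooden rest, 70 x 130 mm, with two V uprights at y = -50 and +50 mm that carry the arbor with its axis 51 mm above the bench; origin at the centre of its underside, y along the arbor; the space between the uprights is 88 mm wide, its floor 10 mm above the bench
- toolholder: a dark steel tapered tool holder standing on its round flange, 63 mm across, 110 mm high; bystander, origin at the centre of its underside
- eyebolt: a steel eye bolt standing on its collar, 63 mm high, 50 mm wide; bystander, origin at the centre of its underside
- stepblock: a dark steel stair-shaped clamping block, 70 x 32 mm, 60 mm high; bystander, origin at the centre of its underside
- oiler: a white plastic oil bottle with a red cap, 56 mm across, 150 mm high; bystander, origin at the centre of its underside
- chuckkey: a dark steel T-shaped chuck key lying on the bench, about 110 x 90 mm; bystander
- brush: a hand brush lying on the bench; bystander
- wrench: a 200 mm wrench lying on the bench; bystander
Mind the look-alikes: they are no part of the job. What is shaped like the arbor but pink is not meant. Several things have the shape of the carrier; the one meant has the colours described above.

How it is judged (in metres and radians):
On the way:
1. the arbor lies in the empty saddles, let go, the carrier standing on the bench, both arbors in place (x of arbor in the frame of carrier between -0.081 and -0.069 m and y of arbor in the frame of carrier between -0.02 and 0.02 m and z of arbor in the frame of carrier between 0.0513 and 0.0613 m and angle between the y axis of each of arbor, arbor_loaded and the y axis of carrier, either way round below 0.08 rad and x of arbor_loaded in the frame of carrier between 0.069 and 0.081 m and y of arbor_loaded in the frame of carrier between -0.02 and 0.02 m and z of arbor_loaded in the frame of carrier between 0.0513 and 0.0613 m and contact force between the fingers and arbor below 0.1 N and height (world z) of carrier below 0.01 m and linear speed of arbor below 0.03 m/s), for 0.2 s.
At the end, for the whole second after the job is handed in: carrier held by the middle of its handle (within 40 mm), underside 80 to 160 mm above the bench, tilt under 0.1 rad, still (20 mm/s, 0.1 rad/s), touching nothing else; both arbors untouched in their saddles (6 mm across, 20 mm along, 5 mm in height, 0.08 rad) (x of arbor in the frame of carrier between -0.081 and -0.069 m and y of arbor in the frame of carrier between -0.02 and 0.02 m and z of arbor in the frame of carrier between 0.0513 and 0.0613 m and angle between the y axis of each of arbor, arbor_loaded and the y axis of carrier, either way round below 0.08 rad and x of arbor_loaded in the frame of carrier between 0.069 and 0.081 m and y of arbor_loaded in the frame of carrier between -0.02 and 0.02 m and z of arbor_loaded in the frame of carrier between 0.0513 and 0.0613 m and height (world z) of carrier between 0.08 and 0.16 m and angle between carrier's own z axis and vertical below 0.1 rad and linear speed of carrier below 0.02 m/s and angular speed of carrier below 0.1 rad/s and distance between the grasp point and carrier_handle below 0.04 m and contact force between the fingers and carrier above 3 N and contact force between the fingers and arbor below 0.1 N and contact force between the fingers and arbor_loaded below 0.1 N and contact force between carrier and rest below 0.1 N and contact force between carrier and toolholder below 0.1 N and contact force between carrier and eyebolt below 0.1 N and contact force between carrier and stepblock below 0.1 N and contact force between carrier and oiler below 0.1 N and contact force between carrier and chuckkey below 0.1 N and contact force between carrier and brush below 0.1 N and contact force between carrier and wrench below 0.1 N); the arm keeps its last pose, push and grip.
It fails at once if another thing on the bench is shifted by more than 30 mm (distance of any of toolholder, eyebolt, stepblock, oiler, chuckkey, brush, wrench from where it was at the start of the episode above 0.03 m).
It fails at once if the arbor is dropped (linear speed of arbor above 0.5 m/s and contact force between the fingers and arbor below 0.05 N).
It also fails if it takes over 54 s, if anything falls off the work surface, if the arm or the gripper's body presses on something with over 40 N, if the wrist force passes 120 N, or if a joint passes its speed limit or range.

ROBOT

A 6-joint arm with a two-finger parallel gripper is mounted at the origin on the work surface. World frame = base frame: x ahead of the robot, y to its left, z up, the work surface at z = 0. Lengths are in mm, angles in degrees, forces in N, time in s.
With the tool pointing down it reaches from about 300 to 850 mm from the base axis. Payload 4.2 kg.
Tool frame: the origin (TCP) lies midway between the tips of the shut fingers; the grasp point (between the pads) lies 19 mm behind it (env.grasp_offset is the distance from the TCP to the grasp point, in mm); z points along the fingers, y is the line along which they close (so a half turn about z gives the same grasp; the last joint's range is limited). The gripper opens to 91 mm and grips with 3 to 60 N. Pads are 32 mm wide; open, the fingers measure 118 mm over their backs; the gripper's body (76 mm by 178 mm) begins 60 mm behind the grasp point.
Start: joints at [72.995, 18.312, 89.639, -0, 72.044, -1.146], TCP at [157.137, 553.128, 213.976] pointing down, gripper open.
Joint ranges: [-177.97, 177.97], [-48.28, 115.42], [12.27, 149.76], [-77.06, 257.06], [2.81, 150.46], [-146.56, 146.56]. Speed limits (degrees/s): [147.25, 147.25, 180, 180, 180, 180].

INTERFACE

Orientations are given as [roll, pitch, yaw] about the fixed x, y, z axes, in that order (R = Rz(yaw) Ry(pitch) Rx(roll)).
In Python, from workcell import env, optics gives the robot as it stands. The module is installed in compiled form; this text tells all that it offers.
- The arm moves only by the tool send_rows, never from a script. Its argument "targets" is a list that holds one entry, the list of rows, each a list of 7 numbers: the turn, a rotation vector about the world's x, y, z scaled (see below), then the shift along the world's x, y, z scaled (see below), then the closure, from -1 (fully open) to 1 (shut). In form: [[[rx, ry, rz, x, y, z, gripper], ...]]. A call has 1 to 12 rows; each row shifts and turns the commanded pose from where the row before left it; what a row does not reach is not made up. The controller multiplies each number of a shift by 0.2 m and each number of a turn by pi/2 rad. A row lasts 1/10 s, in which the tool goes at most 50 mm and 8.59 degrees, less where a joint would pass 70% of its speed; a pose out of reach is approached as far as the arm can. A call with a number of a shift or a turn outside -1 to 1 is refused whole. A call with a gripper value outside its range is refused whole. The fingers move at their own pace and stop on an object; "grip_force" is the grip in N (left out, the last holds). Time passes only in rows, so rows that do not move let the fingers close. It gives the time, the measured TCP pose, the force, the opening and the grip force at its end, in the units of the state.
- env.state(): the state, without advancing time (a new reading comes with each control period).
- optics.grab_frame(name): name is "scene" or "top"; returns (picture, depth): 384x512x3 uint8, red, green, blue; 384x512 float32, mm along the optical axis (not along the pixel's ray), 0 where there is no reading.
- optics.camera_info(name): a dict with "camera_matrix" (3x3 intrinsics, pixels), "R" (3x3) and "t" (3): a world point X has camera coordinates R X + t. Camera axes: x right, y down, z forward; pixel columns grow to the right and rows downward; lengths in mm; the calibration is good to about 2 mm. A picture is of the moment at which its call begins. camera_info takes no time and is no camera call.
- env.job_done(): hands the job in; it is judged then, once.
Trained networks look in the newest picture that a camera, given by its name, has taken for a name from the list of things; names that differ only in an ending like _2 or _b are one class to them, and where a whole thing is asked for, a point or a joint stands for the part that bears it (a point fixed in the world has none). Each returns a list of dicts, best first, with "conf" (0 to 1); they miss things now and then, are a little off and sometimes report something else, mostly with a low value. They report only what shows in the picture. A call takes as long as a camera call. They do not tell look-alikes from the thing itself.
- optics.silhouettes(camera, name): "mask" (384x512 bool, what is visible of it) and "at" ([column, row] in pixels, amid what is visible of it).
- optics.place_of(camera, name): "at" ([column, row] in pixels: a listed point, or the origin of a listed thing).
The state is a dict: "time_s": time; "qpos": joint angles; "qvel": joint speeds; "effort": joint torques, N m; "ee_pos": TCP position; "ee_rot": TCP orientation; "force": force on the tool from outside, world axes, zero at the start; "torque": the same for the moment, N m; "gripper_width": finger opening in mm; "gripper_force": force on a finger pad.
Only numpy, scipy, OpenCV 4.12 (cv2) and the standard library are available. Lean on these libraries where they do the work, as an engineer would, in place of code of your own. Each camera call takes 0.05 s, during which the arm holds its last target. There are 200 camera calls.

## Working session

There is one attempt and no reset: what is moved stays moved. The work goes in short steps, Python scripts to look and compute and a tool call to move; the robot and the scene stay as the last step left them, time stands still between calls to the robot, and variables do not carry over. Pictures are saved under pics/ and viewed, at most 10 in all, crops included, and the job is handed in when it is done.

Besides the shell and the picture viewer there is one more tool, called after ">>>" as name(argument=value, ...), one argument or row to a line, values as JSON. send_rows: Moves the arm, as the interface text tells. Its arguments: {"type":"object","properties":{"targets":{"type":"array"},"grip_force":{"type":"number"}},"required":["targets"]}

```bash
mkdir -p pics
cat > h.py <<'E'
from workcell import env, optics
import numpy as np, cv2
def cloud(cam,d):
    c=optics.camera_info(cam);K=np.array(c["camera_matrix"]);R=np.array(c["R"]);t=np.array(c["t"])
    v,u=np.mgrid[:d.shape[0],:d.shape[1]]
    P=np.stack([(u-K[0,2])/K[0,0]*d,(v-K[1,2])/K[1,1]*d,d],-1)
    return (P-t)@R
E
python3 - <<'E'
from h import *
s=env.state();print(s["ee_pos"],s["ee_rot"],s["gripper_width"],env.grasp_offset)
for cam in("top","scene"):
    p,d=optics.grab_frame(cam);np.savez(f"{cam}0.npz",p=p,d=d)
    cv2.imwrite(f"pics/{cam}0.png",cv2.resize(p[:,:,::-1],(800,600)))
    W=cloud(cam,d)
    for n in("carrier","arbor","rest","carrier_handle","empty_seat"):
        for r in optics.silhouettes(cam,n)[:5] if n in("carrier","arbor","rest") else optics.place_of(cam,n)[:4]:
            a=np.round(r["at"]).astype(int)
            extra=""
            if "mask" in r:
                m=r["mask"]&(d>0);extra=(np.round(np.median(W[m],0)),m.sum(),p[m].mean(0).round())
            print(cam,n,round(r["conf"],2),a,W[a[1],a[0]].round(),extra)
E
```

```text
[157.00627107 552.62611451 213.11364676] [-1.79899316e+02 -1.37397786e-03  1.64140124e+02] 91.2103204878406 18.8
top carrier 0.56 [321 202] [ 499. -219.    8.] (array([ 505., -214.,    5.]), np.int64(1614), array([ 64., 100.,  83.]))
top arbor 0.55 [136 187] [537. 415.   3.] (array([524., 412.,  19.]), np.int64(182), array([209., 118., 148.]))
top arbor 0.51 [187 184] [542. 226.  71.] (array([543., 239.,  60.]), np.int64(217), array([154., 143., 146.]))
top rest 0.91 [187 191] [526. 236.  11.] (array([533., 241.,  11.]), np.int64(621), array([150.,  97.,  56.]))
top carrier_handle 0.87 [328 275] [ 261. -234.   79.] 
top carrier_handle 0.68 [260 200] [495. -14.  70.] 
top carrier_handle 0.57 [323 196] [ 512. -217.   75.] 
top empty_seat 0.94 [332 296] [ 187. -259.    4.] 
top empty_seat 0.78 [317 220] [ 438. -207.    6.] 
scene carrier 0.89 [284 153] [ 254. -284.    2.] (array([ 274., -240.,   17.]), np.int64(1304), array([135.,  49.,  38.]))
scene carrier 0.59 [230 174] [ 529. -164.   58.] (array([ 517., -192.,   23.]), np.int64(1544), array([74., 87., 72.]))
scene arbor 0.98 [299 26
[... 176 characters left out ...]
 array([185., 119., 140.]))
scene arbor 0.62 [341 252] [409. 250.  21.] (array([407., 247.,  16.]), np.int64(365), array([175., 109., 128.]))
scene rest 0.87 [294 276] [552. 254.   8.] (array([556., 257.,   9.]), np.int64(1060), array([127.,  88.,  53.]))
scene rest 0.48 [207 220] [688.  42.  80.] (array([690.,  33.,  77.]), np.int64(904), array([138., 121., 116.]))
scene rest 0.28 [221 309] [750. 267.  16.] (array([753., 268.,  17.]), np.int64(1090), array([151., 140., 133.]))
scene carrier_handle 0.98 [291 141] [ 263. -228.   80.] 
scene carrier_handle 0.68 [228 162] [ 521. -196.   82.] 
scene empty_seat 0.96 [250 165] [ 421. -238.   21.] 
scene empty_seat 0.7 [300 142] [ 149. -335.   -1.]
```

View pics/top0.png

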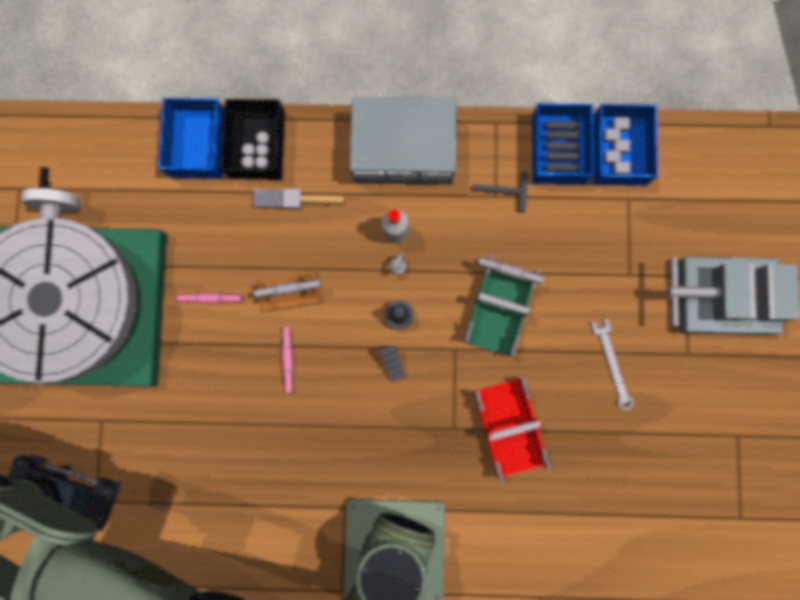

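View pics/scene0.png

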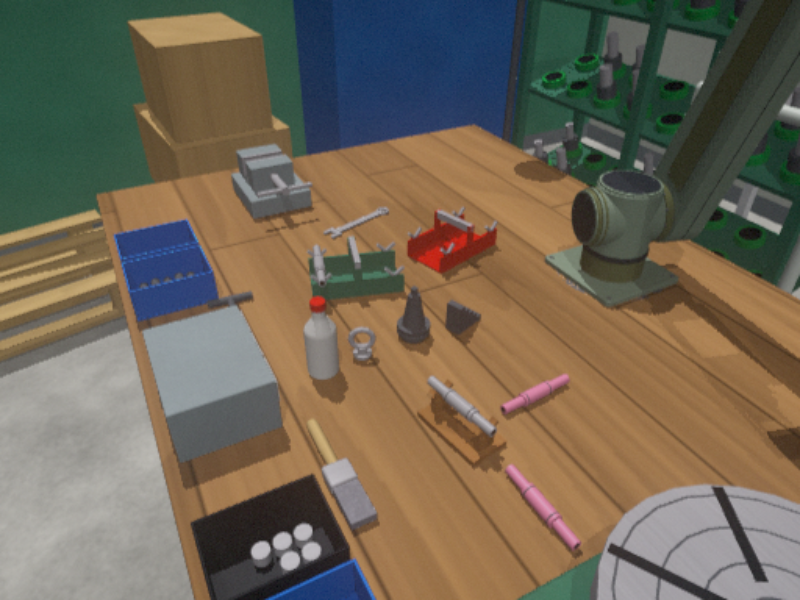

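The steel arbor is at top (286,289). The pink ones at (209,298) and (288,360) are decoys. The green carrier is at (503,305), and the red one at (512,430) is a decoy. The green carrier's loaded arbor is at (510,270), on its far side, so the empty saddles face the robot. Next I fit both poses and check a crop.

```bash
cat >> h.py <<'E'
def line(Q):
    c=np.median(Q[:,:2],0); 
    vx,vy,x,y=cv2.fitLine(Q[:,:2].astype(np.float32),cv2.DIST_HUBER,0,.01,.01).ravel()
    a=np.array([vx,vy]); a=a if a[1]>0 else -a
    s=(Q[:,:2]-[x,y])@a; lo,hi=np.percentile(s,[1,99]); n=np.array([a[1],-a[0]])
    w=(Q[:,:2]-[x,y])@n
    return dict(n=len(Q),mid=(np.array([x,y])+a*(lo+hi)/2).round(1),len=round(hi-lo,1),yaw=np.degrees(np.arctan2(-a[0],a[1])).round(2),w=np.percentile(w,[2,50,98]).round(1),z=np.percentile(Q[:,2],[5,50,95]).round(1))
def sel(W,p,cx,cy,r,z0,z1,grey=True):
    m=(abs(W[...,0]-cx)<r)&(abs(W[...,1]-cy)<r)&(W[...,2]>z0)&(W[...,2]<z1)
    q=p.astype(int); sat=q.max(-1)-q.min(-1)
    return m&(sat<35) if grey else m
E
python3 - <<'E'
from h import *
for cam in("top","scene"):
    z=np.load(f"{cam}0.npz");p,d=z["p"],z["d"];W=cloud(cam,d)
    bench=W[(abs(W[...,0]-480)<60)&(abs(W[...,1]-100)<40)];print(cam,"bench",np.median(bench[:,2]).round(1))
    print("arbor",line(W[sel(W,p,543,240,95,42,75)]))
    print("rest",line(W[sel(W,p,540,240,95,6,14,False)]))
    print("handle",line(W[sel(W,p,512,-210,60,73,95)]))
    m=sel(W,p,512,-210,140,48,71)
    print("loaded",line(W[m&(W[...,0]>550)]))
    q=p.astype(int);g=(q[...,1]>q[...,0]+15)&(q[...,1]>q[...,2]+5)&sel(W,p,512,-210,140,-5,10,False)
    r=cv2.minAreaRect(W[g][:,:2].astype(np.float32));print("floor",r)
z=np.load("top0.npz");p=z["p"]
a=cv2.resize(p[165:205,150:230,::-1],(800,400),interpolation=2);b=cv2.resize(p[155:240,280:360,::-1],(400,425)[::1],interpolation=2)
z=np.load("scene0.npz");c=cv2.resize(z["p"][140:300,180:340,::-1],(400,400),interpolation=2)
a=cv2.resize(a,(800,200)) if 0 else a[:, :]
out=np.zeros((600,800,3),np.uint8);out[:200]=cv2.resize(a,(800,200)) ;out[200:600,:400]=b[:400];out[200:600,400:]=c
cv2.imwrite("pics/crop0.png",out)
E
```

```text
top bench 0.0
arbor {'n': 233, 'mid': array([542.5, 239.4]), 'len': np.float64(134.4), 'yaw': np.float32(10.2), 'w': array([-8.9,  0. , 10.3]), 'z': array([53.1, 59.4, 65.1])}
rest {'n': 458, 'mid': array([530.6, 244.3]), 'len': np.float64(178.1), 'yaw': np.float32(14.05), 'w': array([-64.9,  -0.1,  89.4]), 'z': array([ 6.4,  9.8, 13.4])}
handle {'n': 144, 'mid': array([ 518., -214.]), 'len': np.float64(102.5), 'yaw': np.float32(-16.78), 'w': array([-6.3, -0. ,  7.4]), 'z': array([76.2, 83.1, 88.2])}
loaded {'n': 250, 'mid': array([ 590. , -229.8]), 'len': np.float64(132.8), 'yaw': np.float32(-16.32), 'w': array([-12.8,   0. ,  14.4]), 'z': array([54.9, 63.1, 69. ])}
floor ((508.5278625488281, -209.02723693847656), (101.2191162109375, 167.8214111328125), 73.10688018798828)
scene bench -1.0
arbor {'n': 407, 'mid': array([549.5, 242.7]), 'len': np.float64(137.2), 'yaw': np.float32(10.39), 'w': array([-11.8,  -0. ,   6.6]), 'z': array([49.8, 56.9, 62. ])}
rest {'n': 814, 'mid': array([556.6, 249. ]), 'len': np.float64(130.4), 'yaw': np.float32(15.61), 'w': array([-86.8,   0. ,  24.9]), 'z': array([ 7. ,  9. , 11.4])}
handle {'n': 87, 'mid': array([ 520.1, -211.6]), 'len': np.float64(102.4), 'yaw': np.float32(-15.97), 'w': array([-8. , -0. ,  7.2]), 'z': array([75.6, 82.7, 85.1])}
loaded {'n': 193, 'mid': array([ 592.4, -230.2]), 'len': np.float64(141.3), 'yaw': np.float32(-15.91), 'w': array([-16.9,  -0. ,  16.8]), 'z': array([51.2, 61.7, 67. ])}
floor ((519.547119140625, -212.511474609375), (106.0703353881836, 185.65328979492188), 75.17804718017578)
```

View pics/crop0.png

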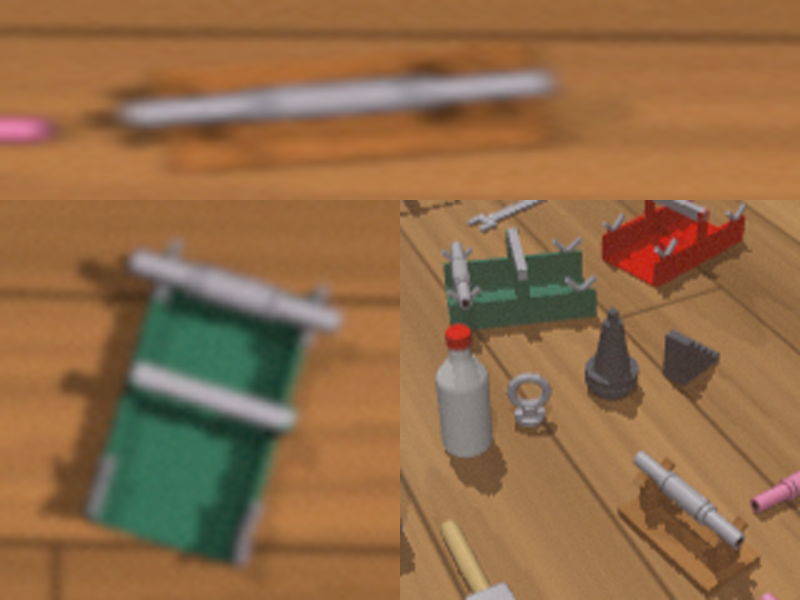

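The crop confirms the choice: the steel arbor lies on the wooden rest, and the green carrier has its empty saddles facing the robot. My estimates:
- **Arbor:** (544, 240.5), yaw 10.3°.
- **Carrier:** (519, -213), yaw -16.3°.
- **Seat:** (447, -190).

I'll move above the arbor first.

>>> send_rows(
  targets=[
    [[0, 0, -0.059, 0.161, -0.13, -0.015, -1], [0, 0, -0.059, 0.161, -0.13, -0.015, -1], [0, 0, -0.059, 0.161, -0.13, -0.015, -1], [0, 0, -0.059, 0.161, -0.13, -0.015, -1], [0, 0, -0.059, 0.161, -0.13, -0.015, -1], [0, 0, -0.059, 0.161, -0.13, -0.015, -1], [0, 0, -0.059, 0.161, -0.13, -0.015, -1], [0, 0, -0.059, 0.161, -0.13, -0.015, -1], [0, 0, -0.059, 0.161, -0.13, -0.015, -1], [0, 0, -0.059, 0.161, -0.13, -0.015, -1], [0, 0, -0.059, 0.161, -0.13, -0.015, -1], [0, 0, 0, 0, 0, 0, -1]],
  ],
)

```text
time_s: 1.8
ee_pos: [514.7, 264.1, 180.4]
ee_rot: [179.9, 0.1, 105.4]
force: [-0.4, -0.5, -0.1]
gripper_width: 91.3
gripper_force: 0.0
```

>>> send_rows(
  targets=[
    [[0, 0, -0.059, 0.161, -0.13, 0, -1], [0, 0, 0, 0, 0, 0, -1], [0, 0, 0, 0, 0, 0, -1]],
  ],
)

```text
time_s: 2.1
ee_pos: [543.2, 241.3, 180.8]
ee_rot: [-180.0, -0.0, 100.4]
force: [-0.0, 0.7, -0.6]
gripper_width: 91.1
gripper_force: 0.0
```

>>> send_rows(
  targets=[
    [[0, 0, 0, 0, 0, -0.12, -1], [0, 0, 0, 0, 0, -0.12, -1], [0, 0, 0, 0, 0, -0.12, -1], [0, 0, 0, 0, 0, -0.1, -1], [0, 0, 0, 0, 0, -0.08, -1], [0, 0, 0, 0, 0, -0.08, -1], [0, 0, 0, 0, 0, -0.06, -1], [0, 0, 0, 0, 0, -0.06, -1], [0, 0, 0, 0, 0, 0, -1], [0, 0, 0, 0, 0, 0, -1]],
  ],
)

```text
time_s: 3.1
ee_pos: [543.5, 241.5, 33.2]
ee_rot: [180.0, -0.0, 100.4]
force: [-0.5, -0.1, 0.2]
gripper_width: 91.3
gripper_force: 0.0
```

Run:
```python
from h import *
p,d=optics.grab_frame("scene");cv2.imwrite("pics/s1.png",cv2.resize(p[170:310,200:400,::-1],(800,560),interpolation=2))
print(env.state()["force"])
```

```text
[-0.52290684  0.27432033  0.69972525]
```

View pics/s1.png

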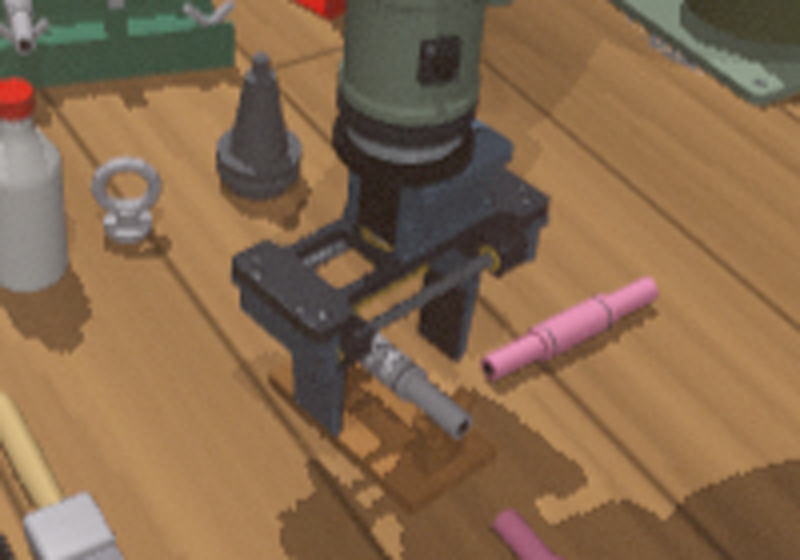

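The fingers straddle the arbor, with its end at (455,425), between the uprights. Closing now.

>>> send_rows(
  targets=[
    [[0, 0, 0, 0, 0, 0, 0.3], [0, 0, 0, 0, 0, 0, 0.4], [0, 0, 0, 0, 0, 0, 0.6], [0, 0, 0, 0, 0, 0, 1], [0, 0, 0, 0, 0, 0, 1], [0, 0, 0, 0, 0, 0, 1], [0, 0, 0, 0, 0, 0, 1], [0, 0, 0, 0, 0, 0, 1]],
  ],
  grip_force=35,
)

```text
time_s: 3.95
ee_pos: [543.6, 241.1, 32.9]
ee_rot: [180.0, -0.0, 100.4]
force: [-0.3, -0.0, -0.5]
gripper_width: 29.7
gripper_force: 0.0
```

>>> send_rows(
  targets=[
    [[0, 0, 0, 0, 0, 0, 1], [0, 0, 0, 0, 0, 0, 1], [0, 0, 0, 0, 0, 0, 1], [0, 0, 0, 0, 0, 0, 1], [0, 0, 0, 0, 0, 0, 1]],
  ],
)

```text
time_s: 4.45
ee_pos: [544.0, 241.3, 33.0]
ee_rot: [179.9, -0.0, 100.4]
force: [2.7, 0.6, -1.3]
gripper_width: 21.5
gripper_force: 35.0
```

>>> send_rows(
  targets=[
    [[0, 0, 0, 0, 0, 0.03, 1], [0, 0, 0, 0, 0, 0.05, 1], [0, 0, 0, 0, 0, 0.1, 1], [0, 0, 0, 0, 0, 0.12, 1], [0, 0, 0, 0, 0, 0.12, 1], [0, 0, 0, 0, 0, 0.12, 1], [0, 0, 0, 0, 0, 0.12, 1], [0, 0, 0, 0, 0, 0.12, 1], [0, 0, 0, 0, 0, 0.1, 1], [0, 0, 0, 0, 0, 0.05, 1], [0, 0, 0, 0, 0, 0, 1], [0, 0, 0, 0, 0, 0, 1]],
  ],
)

```text
time_s: 5.65
ee_pos: [542.8, 240.9, 218.2]
ee_rot: [-179.9, 0.0, 100.4]
force: [0.0, -0.3, -1.7]
gripper_width: 21.1
gripper_force: 35.0
```

Run:
```python
from h import *
p,d=optics.grab_frame("scene");W=cloud("scene",d);cv2.imwrite("pics/s2.png",p[60:310,150:450,::-1].repeat(2,0).repeat(2,1))
print(env.state()["force"])
m=np.zeros(d.shape,bool)
for r in optics.silhouettes("scene","arbor")[:4]:
    Q=W[r["mask"]&(d>0)];print(r["conf"],r["at"],line(Q))
```

```text
[-0.20706843 -0.05506542 -2.23759822]
0.78 [340.6, 256.1] {'n': 375, 'mid': array([397.1, 247.2]), 'len': np.float64(138.9), 'yaw': np.float32(-85.6), 'w': array([-6.5, -0. , 11.8]), 'z': array([ 0.5, 16.2, 21.1])}
0.65 [348.0, 325.4] {'n': 601, 'mid': array([529.8, 418.3]), 'len': np.float64(138.6), 'yaw': np.float32(1.13), 'w': array([-12.8,   0. ,   6.7]), 'z': array([ 8. , 16.9, 21.5])}
```

View pics/s2.png

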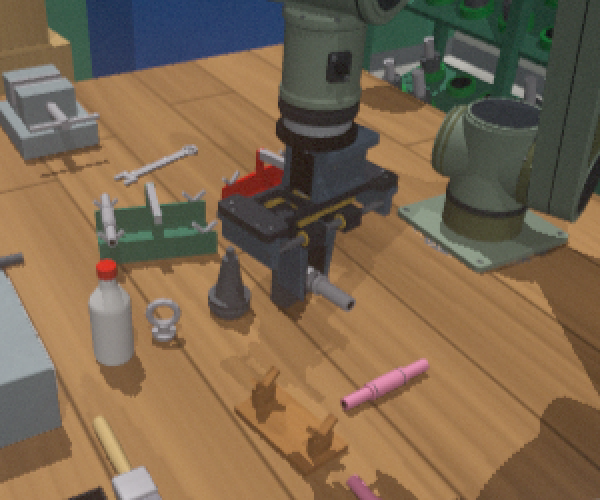

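The arbor is held and its near end shows at (345,300). I'll check its offset along the axis and its tilt.

Run:
```python
from h import *
for cam in("scene","top"):
    p,d=optics.grab_frame(cam);W=cloud(cam,d)
    a=np.array([-np.sin(np.radians(10.4)),np.cos(np.radians(10.4))]);n=np.array([a[1],-a[0]])
    D=W[...,:2]-[543.3,241]; s=D@a; w=D@n
    for lo,hi in((22,95),(-95,-22)):
        m=(abs(w)<16)&(s>lo)&(s<hi)&(abs(W[...,2]-237)<18)
        if m.sum()<10: continue
        print(cam,m.sum(),"s",np.percentile(s[m],[1,5,95,99]).round(1))
        for k in range(25 if lo>0 else -85,80 if lo>0 else -25,10):
            q=m&(s>=k)&(s<k+10)
            if q.sum()>4: print(k,q.sum(),np.percentile(w[q],[5,50,95]).round(1),np.percentile(W[q][:,2],[5,50,95]).round(1))
```

```text
scene 201 s [22.8 24.9 68.7 69.9]
25 51 [-5.2  6.  10.5] [230.3 240.7 245.3]
35 30 [-1.1  5.8  9.2] [233.3 240.7 243.4]
45 37 [-1.8  5.8  8.6] [233.2 240.9 243.2]
55 33 [-1.7  5.6  9.1] [231.4 240.5 243.4]
65 38 [-4.8  1.5  8. ] [230.7 237.  243.3]
top 103 s [-71.9 -70.6 -27.1 -24. ]
-75 16 [-7.  -0.7  5.8] [234.1 239.4 245.9]
-65 20 [-8.4 -1.5  6.2] [236.9 241.2 246.9]
-55 20 [-7.6 -2.4  5.2] [239.  242.9 245.9]
-45 19 [-7.8 -2.1  4.8] [236.5 241.1 246.2]
-35 24 [-10.7  -1.    8.9] [233.1 242.8 249.1]
```

>>> send_rows(
  targets=[
    [[0, 0, -0.005, -0.012, -0.065, 0, 1], [0, 0, -0.027, -0.043, -0.19, 0, 1], [0, 0, -0.027, -0.043, -0.19, 0, 1], [0, 0, -0.027, -0.043, -0.19, 0, 1], [0, 0, -0.027, -0.043, -0.19, 0, 1], [0, 0, -0.027, -0.043, -0.19, 0, 1], [0, 0, -0.027, -0.043, -0.19, 0, 1], [0, 0, -0.027, -0.043, -0.19, 0, 1], [0, 0, -0.027, -0.043, -0.19, 0, 1], [0, 0, -0.027, -0.043, -0.19, 0, 1], [0, 0, -0.027, -0.043, -0.19, 0, 1], [0, 0, -0.022, -0.043, -0.19, 0, 1]],
  ],
)

```text
time_s: 7.05
ee_pos: [445.0, -191.7, 218.9]
ee_rot: [-180.0, 0.0, 73.6]
force: [1.3, -0.4, -2.4]
gripper_width: 21.4
gripper_force: 35.0
```

>>> send_rows(
  targets=[
    [[0, 0, 0, 0, 0, 0, 1], [0, 0, 0, 0, 0, 0, 1], [0, 0, 0, 0, 0, -0.15, 1], [0, 0, 0, 0, 0, -0.2, 1], [0, 0, 0, 0, 0, -0.12, 1], [0, 0, 0, 0, 0, -0.08, 1], [0, 0, 0, 0, 0, 0, 1], [0, 0, 0, 0, 0, 0, 1]],
  ],
)

```text
time_s: 7.85
ee_pos: [446.9, -189.2, 109.3]
ee_rot: [180.0, -0.0, 73.8]
force: [0.6, 1.0, -1.6]
gripper_width: 21.4
gripper_force: 35.0
```

Run:
```python
from h import *
s=env.state();print(s["ee_pos"],s["ee_rot"],s["force"])
out=[]
for cam in("scene","top"):
    p,d=optics.grab_frame(cam);W=cloud(cam,d);np.savez(cam+"3.npz",p=p,d=d)
    y=np.radians(-16.3);a=np.array([-np.sin(y),np.cos(y)]);n=np.array([a[1],-a[0]])
    D=W[...,:2]-[518.5,-213]; Y=D@a; X=D@n
    for nm,m in(("held",(abs(X+75)<25)&(abs(Y)<95)&(abs(Y)>22)&(W[...,2]>95)&(W[...,2]<135)),("handle",(abs(X)<25)&(abs(Y)<70)&(W[...,2]>74)&(W[...,2]<90)),("loaded",(abs(X-75)<25)&(abs(Y)<95)&(W[...,2]>50)&(W[...,2]<74)),("floor",(X>-110)&(X<110)&(abs(Y)<70)&(W[...,2]>1)&(W[...,2]<8))):
        if m.sum()>10: print(cam,nm,m.sum(),"X",np.percentile(X[m],[2,50,98]).round(1),"Y",np.percentile(Y[m],[2,50,98]).round(1),"Z",np.percentile(W[m][:,2],[5,50,95]).round(1),line(W[m])["yaw"])
p=np.load("scene3.npz")["p"];q=np.load("top3.npz")["p"]
o=np.hstack([cv2.resize(p[100:220,170:330,::-1],(400,300),interpolation=2),cv2.resize(q[140:260,260:420,::-1],(400,300),interpolation=2)]);cv2.imwrite("pics/s3.png",o)
```

```text
[ 446.87298971 -189.23040058  109.34248408] [ 1.79987745e+02 -6.03415019e-03  7.37647976e+01] [ 0.61513595  1.01926833 -1.55241553]
scene held 80 X [-92.6 -73.7 -56.1] Y [-54.   41.2  73.8] Z [120.4 131.3 134.7] -19.3
scene handle 89 X [-6.7  1.4  8.3] Y [-49.9  11.1  54.8] Z [75.5 82.6 85.4] -14.31
scene loaded 192 X [57.2 75.8 93.4] Y [-61.9  22.2  75.2] Z [52.3 61.9 66.5] -15.79
scene floor 393 X [-93.9  -1.5  99.4] Y [-50.9 -22.5  57.7] Z [1.2 3.6 7.3] 76.19
top held 24 X [-82.2 -74.8 -67.2] Y [46.9 58.6 70.5] Z [127.  132.8 134.9] -44.64
top handle 20 X [-5.9  0.4  7.7] Y [37.5 44.9 50.2] Z [79.8 83.1 86.6] -63.01
top loaded 272 X [59.7 73.9 91.7] Y [-64.2   2.6  68.6] Z [55.5 63.3 69.2] -16.16
top floor 345 X [-105.9   55.4  107.1] Y [-66.4  37.   68.9] Z [1.3 3.7 7.1] 53.38
```

View pics/s3.png

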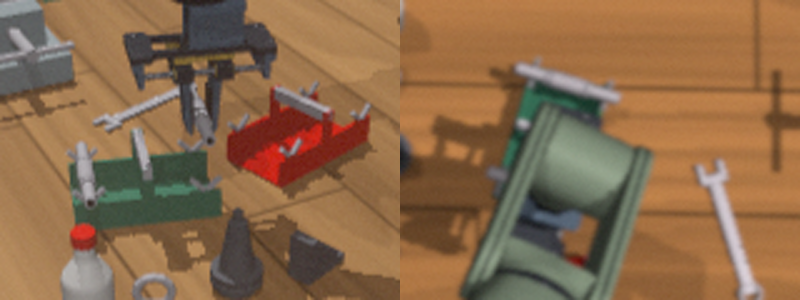

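The held arbor is over the empty saddles and the offsets agree within about 1 mm. I'll lower it to just above the seat, then go slowly.

>>> send_rows(
  targets=[
    [[0, 0, 0, 0, 0, -0.08, 1], [0, 0, 0, 0, 0, -0.08, 1], [0, 0, 0, 0, 0, -0.06, 1], [0, 0, 0, 0, 0, -0.04, 1], [0, 0, 0, 0, 0, -0.04, 1], [0, 0, 0, 0, 0, -0.03, 1], [0, 0, 0, 0, 0, 0, 1], [0, 0, 0, 0, 0, 0, 1]],
  ],
)

```text
time_s: 8.75
ee_pos: [446.8, -190.0, 43.2]
ee_rot: [180.0, 0.0, 73.7]
force: [0.0, -0.3, -1.7]
gripper_width: 21.5
gripper_force: 35.0
```

>>> send_rows(
  targets=[
    [[0, 0, 0, 0, 0, -0.005, 1], [0, 0, 0, 0, 0, -0.005, 1], [0, 0, 0, 0, 0, 0, 1], [0, 0, 0, 0, 0, 0, 1]],
  ],
)

```text
time_s: 9.15
ee_pos: [446.6, -189.9, 41.0]
ee_rot: [180.0, -0.0, 73.7]
force: [0.3, -1.1, -2.4]
gripper_width: 21.3
gripper_force: 35.0
```

>>> send_rows(
  targets=[
    [[0, 0, 0, 0, 0, -0.005, 1], [0, 0, 0, 0, 0, -0.005, 1], [0, 0, 0, 0, 0, 0, 1], [0, 0, 0, 0, 0, 0, 1]],
  ],
)

```text
time_s: 9.55
ee_pos: [446.5, -189.9, 38.9]
ee_rot: [-180.0, -0.0, 73.7]
force: [1.0, 0.0, -2.8]
gripper_width: 21.4
gripper_force: 35.0
```

>>> send_rows(
  targets=[
    [[0, 0, 0, 0, 0, -0.004, 1], [0, 0, 0, 0, 0, 0, 1], [0, 0, 0, 0, 0, 0, 1]],
  ],
)

```text
time_s: 9.85
ee_pos: [446.8, -190.0, 38.3]
ee_rot: [180.0, 0.0, 73.7]
force: [1.5, -0.7, -2.3]
gripper_width: 21.0
gripper_force: 35.0
```

>>> send_rows(
  targets=[
    [[0, 0, 0, 0, 0, -0.004, 1], [0, 0, 0, 0, 0, 0, 1], [0, 0, 0, 0, 0, 0, 1]],
  ],
)

```text
time_s: 10.15
ee_pos: [447.1, -190.1, 37.9]
ee_rot: [179.9, 0.0, 73.7]
force: [1.0, 0.5, 4.0]
gripper_width: 21.2
gripper_force: 35.0
```

>>> send_rows(
  targets=[
    [[0, 0, 0, 0, 0, -0.004, 1], [0, 0, 0, 0, 0, 0, 1], [0, 0, 0, 0, 0, 0, 1]],
  ],
)

```text
time_s: 10.45
ee_pos: [447.2, -190.1, 37.8]
ee_rot: [179.9, 0.0, 73.7]
force: [-1.1, 0.7, 11.6]
gripper_width: 21.4
gripper_force: 35.0
```

Contact shows as an upward force of about 12 N, so the arbor is seated. Releasing and retreating straight up.

>>> send_rows(
  targets=[
    [[0, 0, 0, 0, 0, 0, 0.4], [0, 0, 0, 0, 0, 0, 0.2], [0, 0, 0, 0, 0, 0, 0], [0, 0, 0, 0, 0, 0, -0.1], [0, 0, 0, 0, 0, 0, -0.1], [0, 0, 0, 0, 0, 0, -0.1], [0, 0, 0, 0, 0, 0, -0.1], [0, 0, 0, 0, 0, 0, -0.1]],
  ],
)

```text
time_s: 11.25
ee_pos: [446.5, -189.9, 36.5]
ee_rot: [180.0, -0.0, 73.7]
force: [-0.3, -0.3, 0.2]
gripper_width: 50.1
gripper_force: 0.0
```

>>> send_rows(
  targets=[
    [[0, 0, 0, 0, 0, 0.05, -0.1], [0, 0, 0, 0, 0, 0.08, -0.1], [0, 0, 0, 0, 0, 0.1, -0.1], [0, 0, 0, 0, 0, 0.1, -0.1], [0, 0, 0, 0, 0, 0.1, -0.1], [0, 0, 0, 0, 0, 0.05, -0.1], [0, 0, 0, 0, 0, 0, -0.1], [0, 0, 0, 0, 0, 0, -0.1]],
  ],
)

```text
time_s: 12.05
ee_pos: [446.1, -189.7, 132.2]
ee_rot: [-180.0, -0.0, 73.7]
force: [-0.1, -1.1, -0.1]
gripper_width: 50.1
gripper_force: 0.0
```

Run:
```python
from h import *
s=env.state();print(s["ee_pos"],s["ee_rot"],s["force"])
for cam in("scene","top"):
    p,d=optics.grab_frame(cam);W=cloud(cam,d);np.savez(cam+"4.npz",p=p,d=d)
    y=np.radians(-16.3);a=np.array([-np.sin(y),np.cos(y)]);n=np.array([a[1],-a[0]])
    D=W[...,:2]-[518.5,-213]; Y=D@a; X=D@n
    for nm,m in(("placed",(abs(X+75)<25)&(abs(Y)<95)&(W[...,2]>50)&(W[...,2]<74)),("handle",(abs(X)<25)&(abs(Y)<70)&(W[...,2]>74)&(W[...,2]<90)),("loaded",(abs(X-75)<25)&(abs(Y)<95)&(W[...,2]>50)&(W[...,2]<74))):
        if m.sum()>10: print(cam,nm,m.sum(),"X",np.percentile(X[m],[2,50,98]).round(1),"Y",np.percentile(Y[m],[2,50,98]).round(1),"Z",np.percentile(W[m][:,2],[5,50,95]).round(1),line(W[m])["yaw"])
p=np.load("scene4.npz")["p"];q=np.load("top4.npz")["p"]
o=np.hstack([cv2.resize(p[100:220,170:330,::-1],(400,300),interpolation=2),cv2.resize(q[140:260,260:420,::-1],(400,300),interpolation=2)]);cv2.imwrite("pics/s4.png",o)
```

```text
[ 446.13668203 -189.69535954  132.23762731] [-1.79965859e+02 -5.36644231e-03  7.36894528e+01] [-0.11432119 -1.14339974 -0.11411852]
scene placed 184 X [-92.  -72.2 -56.9] Y [-61.5  17.3  72.5] Z [52.4 61.  66.4] -15.45
scene handle 87 X [-6.9  1.6  8.3] Y [-49.6  11.9  52.9] Z [76.6 82.7 84.5] -15.82
scene loaded 192 X [57.2 75.7 93.4] Y [-60.7  21.3  73.6] Z [52.3 61.4 66.2] -15.91
top placed 62 X [-93.  -74.9 -55.4] Y [42.1 50.9 69.5] Z [56.  62.7 68.2] 0.24
top handle 21 X [-6.1  0.5  8.1] Y [35.6 44.3 50.1] Z [81.  83.1 86.9] -66.53
top loaded 276 X [59.6 73.8 92.1] Y [-63.8   1.7  68.5] Z [55.  63.2 70.3] -16.13
```

View pics/s4.png

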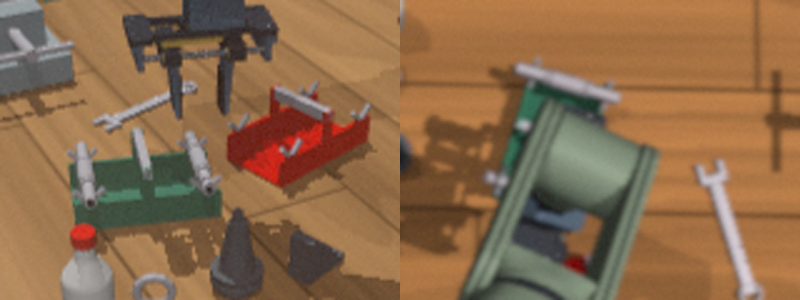

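Both arbors lie in their saddles, the placed one at (200,160) and the loaded one at (85,175), at equal height. Now the handle.

>>> send_rows(
  targets=[
    [[0, 0, 0, 0.06, -0.018, 0, -0.1], [0, 0, 0, 0.1, -0.031, 0, -0.1], [0, 0, 0, 0.1, -0.031, 0, -0.1], [0, 0, 0, 0.1, -0.03, 0, -0.1], [0, 0, 0, 0, 0, 0, -0.1], [0, 0, 0, 0, 0, 0, -0.1], [0, 0, 0, 0, 0, -0.1, -0.1], [0, 0, 0, 0, 0, -0.1, -0.1], [0, 0, 0, 0, 0, -0.1, -0.1], [0, 0, 0, 0, 0, -0.08, -0.1], [0, 0, 0, 0, 0, 0, -0.1], [0, 0, 0, 0, 0, 0, -0.1]],
  ],
)

```text
time_s: 13.35
ee_pos: [518.0, -211.7, 56.7]
ee_rot: [-180.0, -0.0, 73.7]
force: [-0.2, -0.6, 0.8]
gripper_width: 50.3
gripper_force: 0.0
```

>>> send_rows(
  targets=[
    [[0, 0, 0, 0, 0, 0, 0.4], [0, 0, 0, 0, 0, 0, 0.6], [0, 0, 0, 0, 0, 0, 0.7], [0, 0, 0, 0, 0, 0, 0.7], [0, 0, 0, 0, 0, 0, 1], [0, 0, 0, 0, 0, 0, 1], [0, 0, 0, 0, 0, 0, 1], [0, 0, 0, 0, 0, 0, 1], [0, 0, 0, 0, 0, 0, 1]],
  ],
  grip_force=50,
)

```text
time_s: 14.25
ee_pos: [518.7, -211.9, 56.8]
ee_rot: [180.0, 0.0, 73.7]
force: [0.3, 0.0, 2.8]
gripper_width: 12.1
gripper_force: 50.0
```

The handle is gripped at 12 mm wide. Lifting 120 mm gently.

>>> send_rows(
  targets=[
    [[0, 0, 0, 0, 0, 0.01, 1], [0, 0, 0, 0, 0, 0.02, 1], [0, 0, 0, 0, 0, 0.03, 1], [0, 0, 0, 0, 0, 0.04, 1], [0, 0, 0, 0, 0, 0.04, 1], [0, 0, 0, 0, 0, 0.04, 1], [0, 0, 0, 0, 0, 0.04, 1], [0, 0, 0, 0, 0, 0.04, 1], [0, 0, 0, 0, 0, 0.04, 1]],
  ],
)

```text
time_s: 15.15
ee_pos: [518.5, -211.9, 117.4]
ee_rot: [180.0, 0.0, 73.7]
force: [-0.4, -0.2, -6.6]
gripper_width: 11.6
gripper_force: 50.0
```

>>> send_rows(
  targets=[
    [[0, 0, 0, 0, 0, 0.04, 1], [0, 0, 0, 0, 0, 0.04, 1], [0, 0, 0, 0, 0, 0.04, 1], [0, 0, 0, 0, 0, 0.04, 1], [0, 0, 0, 0, 0, 0.04, 1], [0, 0, 0, 0, 0, 0.04, 1], [0, 0, 0, 0, 0, 0.03, 1], [0, 0, 0, 0, 0, 0.02, 1], [0, 0, 0, 0, 0, 0.01, 1], [0, 0, 0, 0, 0, 0, 1], [0, 0, 0, 0, 0, 0, 1], [0, 0, 0, 0, 0, 0, 1]],
  ],
)

```text
time_s: 16.35
ee_pos: [518.3, -211.8, 176.1]
ee_rot: [-180.0, -0.0, 73.7]
force: [-0.6, -0.1, -7.2]
gripper_width: 11.8
gripper_force: 50.0
```

Run:
```python
from h import *
s=env.state();print(s["ee_pos"],s["ee_rot"],s["force"],s["torque"])
for cam in("scene","top"):
    p,d=optics.grab_frame(cam);W=cloud(cam,d);np.savez(cam+"5.npz",p=p,d=d)
    y=np.radians(-16.3);a=np.array([-np.sin(y),np.cos(y)]);n=np.array([a[1],-a[0]])
    D=W[...,:2]-[518.5,-213]; Y=D@a; X=D@n;z=W[...,2]
    for nm,m in(("placed",(abs(X+75)<25)&(abs(Y)<95)&(z>165)&(z<200)),("loaded",(abs(X-75)<25)&(abs(Y)<95)&(z>165)&(z<200))):
        if m.sum()>10: print(cam,nm,m.sum(),"X",np.percentile(X[m],[2,50,98]).round(1),"Y",np.percentile(Y[m],[2,50,98]).round(1),"Z",np.percentile(z[m],[5,50,95]).round(1),line(W[m])["yaw"])
p=np.load("scene5.npz")["p"];cv2.imwrite("pics/s5.png",cv2.resize(p[60:220,150:350,::-1],(750,600),interpolation=2))
```

```text
[ 518.27163162 -211.7859262   176.14683156] [-1.79950604e+02 -6.65430314e-03  7.36870897e+01] [-0.56825063 -0.07643945 -7.24207849] [-0.12821157  0.09838293  0.0066804 ]
scene placed 192 X [-92.7 -72.3 -57.2] Y [-61.6  25.5  73.6] Z [169.5 180.4 185.7] -14.98
scene loaded 201 X [57.9 75.4 92.7] Y [-59.7  27.5  74.3] Z [170.2 180.4 185.7] -16.13
top placed 47 X [-82.5 -72.3 -58.1] Y [-69.5  58.   70.1] Z [175.3 180.6 185.8] -13.15
top loaded 78 X [55.8 73.2 90.9] Y [40.8 51.2 71.9] Z [174.2 180.3 187.5] -18.69
```

View pics/s5.png

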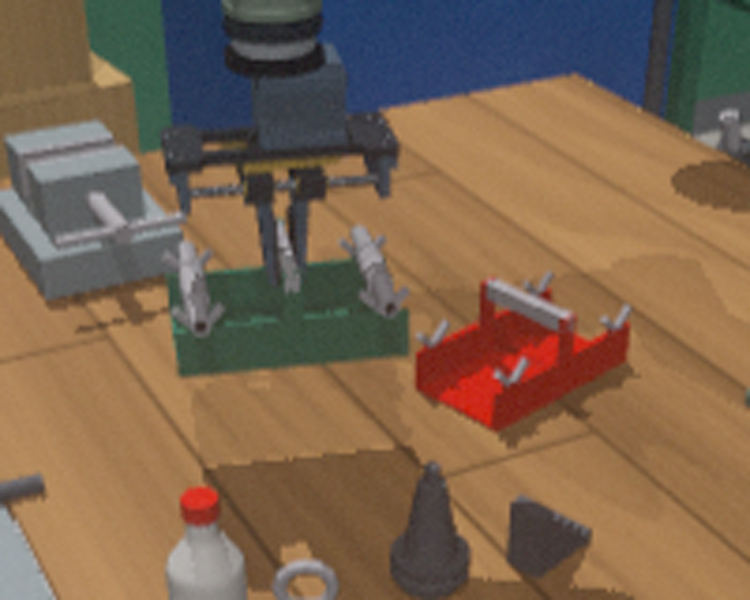

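The carrier hangs level about 119 mm up, with both arbors in their saddles at (190,285) and (375,270). Both sit at the same height (z = 180 mm). Handing in.

```bash
python3 -c "
from workcell import env
print(env.job_done())"
```

```text
the job is handed in; nothing more can be done
None
```

The arbor lies in the green carrier's empty saddles, and the carrier is held level and still by its handle about 119 mm above the bench with both arbors in place; I handed the job in at about 16.5 s, and no verdict came back.

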